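Stop the bench balance rocking with a wedge

ROBOT

A 6-joint arm with a two-finger parallel gripper is mounted at the origin on a cart in front of the work surface, level with it; the furniture and walls round the work are solid. World frame = base frame: x ahead of the robot, y to its left, z up, the work surface at z = 0. Lengths are in m, angles in rad, forces in N, time in s.
With the tool pointing down it reaches from about 0.3 to 1 m from the base axis. Payload 5.1 kg.
Tool frame: the origin (TCP) lies between the finger pads; the fingertips stand robot.tip_extent ahead of it and the grasp point (between the pads) lies 5 mm behind it (robot.tip_extent is the distance from the TCP to the fingertips, in m); z points along the fingers, y is the line along which they close (so a half turn about z gives the same grasp; the last joint's range is limited). The gripper opens to 95 mm and grips with 3 to 60 N. Pads are 20 mm wide; open, the fingers measure 119 mm over their backs; the gripper's body (75 mm by 180 mm) begins 59 mm behind the grasp point.
Start: joints at [-0.083, 0.124, 1.65, -0, 1.367, -0.083], TCP at [0.65, -0, 0.229] pointing down, gripper open.
Joint ranges: [-2.61, 2.61], [-1.02, 2.33], [0.03, 2.71], [-1.35, 4.49], [0.32, 2.68], [-2.91, 2.91]. Speed limits (rad/s): [2.57, 2.57, 3.14, 3.14, 3.14, 3.14].

INTERFACE

Orientations are given as a rotation vector (axis times angle).
In Python, from cell import robot, read_camera, order gives the robot as it stands. The module is installed in compiled form; this text tells all that it offers.
- The arm moves only by the shell command python3 -m handwheel 'ROWS' [FORCE]. ROWS is JSON, one flat list of numbers, 7 for each row, row after row: the finger opening in mm, from 0 to 95.1, then the shift along the tool's x, y, z in mm, then the turn, a rotation vector about the tool's x, y, z in rad. A call has 1 to 12 rows; each row is the pose to reach, as a shift and turn from the pose commanded when the call began, along the tool's axes at that moment; what a row does not reach only later rows make up. A row lasts 1/10 s, in which the tool goes at most 50 mm and 8.59 degrees, less where a joint would pass 70% of its speed; a pose out of reach is approached as far as the arm can. A call with a gripper value outside its range is refused whole. The fingers move at their own pace and stop on an object; FORCE is the grip in N (left out, the last holds). Time passes only in rows, so rows that repeat a pose let the fingers close. It gives the time, the measured TCP pose, the force, the opening and the grip force at its end, in the units of the state.
- robot.get_obs(): the state, without advancing time (a new reading comes with each control period).
- read_camera(name): name is "scene" or "side" or "wrist"; returns a dict with "pixels" (480x640x3 uint8, red, green, blue), "range_z" (480x640 float32, m along the optical axis (not along the pixel's ray), 0 where there is no reading), "intrinsics" (3x3 intrinsics, pixels), "k1" (the pictures are not rectified: a ray, as slopes to the right and down, at radius r is drawn at 1 + k1 r^2 times it, then the intrinsics apply), "origin" and "orientation" of the camera in the world. Camera axes: x right, y down, z forward; pixel columns grow to the right and rows downward; lengths in m; the calibration is good to about 2 mm. A picture is of the moment at which its call begins.
- order.finish_job(): hands the job in; it is judged then, once.
The state is a dict: "time": time; "joint_pos": joint angles; "qvel": joint speeds; "joint_efforts": joint torques, N m; "eef_pos": TCP position; "ee_rot": TCP orientation; "force": force on the tool from outside, world axes, zero at the start; "wrist_torque": the same for the moment, N m; "grip_width": finger opening in m; "gripper_force": force on a finger pad.
Only numpy, scipy, OpenCV 4.12 (cv2) and the standard library are available. Lean on these libraries where they do the work, as an engineer would, in place of code of your own. Each camera call takes 0.05 s, during which the arm holds its last target. There are 200 camera calls.

TASK

The white bench balance rocks because its front left foot, under the orange sticker, is too short. Press down on the sticker to feel it rock and let go, then push the yellow wedge along the worktop under that foot until it just takes up the gap, leaving the balance level and where it stands. Last, press down firmly on the sticker (about 10 N) to prove that it no longer rocks, and finish while still holding that press; use the fingertips only, lift nothing, and leave the other things alone.

Things in the scene. Friction and masses are not known exactly. Their poses are not given: they have to be found in the camera images.
- balance: low white bench balance, loose, about 2.2 kg, with a round steel pan (120 mm across, top 55 mm high). Housing 176 x 216 mm (x, y), underside 16 mm and flat top 48 mm above the worktop. Origin: centre of its footprint at worktop height; x points to its back, y to its left, z up. Four black feet, 18 mm across, at x = +-68, y = +-88 mm; it rests level on three, the front left one (-68, +88) is short
- sticker (a point): centre of the round orange sticker (18 mm across) on the balance's flat top, right above the short foot, 48 mm above the worktop at rest; axes as the balance's. 2 to 4 N down here rocks the balance by 0.035 to 0.075 rad, until the short foot stands on the worktop
- foot_bottom (a point): centre of the underside of the short front left foot (black rubber, 18 mm across, its outer edge 11 mm inside the left side of the housing); it hangs 4 to 7 mm above the worktop while the balance rests (constant in a run); axes as the balance's
- wedge: loose yellow plastic shim wedge, 80 g, 110 mm long (x), 50 mm wide (y), flat on the worktop left of the balance, thin edge towards the short foot. Origin: centre of its underside; x points from heel to thin edge, z up. Its top is a ramp, 1.5 mm thick at the thin edge (x = +55) rising evenly to 12.5 mm at x = -45. Once jammed under the foot it stays when let go
- heel (a point): centre of the flat upright back face of the wedge's heel, the face to push: 50 mm wide, 26 mm high, the tab 10 mm thick; this point is 13 mm above the worktop, at x = -55 mm of the wedge; axes as the wedge's. The push takes under 1 N, then stiffens suddenly when the ramp meets the foot; pushed much harder (10 N and more) the wedge starts to lift that corner
- sample_pot: bystander: white sample pot with a red cap, 29 mm across, 46 mm high, loose; origin at the centre of its underside
- stopper: bystander: black rubber stopper, 29 mm across, 30 mm high, loose; origin at the centre of its underside
- tape_roll: bystander: green tape roll lying flat, 64 mm across, 19 mm high, loose; origin at the centre of its underside
- marker: bystander: white and blue marker pen lying, 126 mm long (its y), 14 mm thick, loose; origin at the centre of its underside
- beaker: bystander: clear beaker, 58 mm across, 70 mm high, loose; origin at the centre of its underside
There are look-alikes about, which are no part of the job. Of the things that look like the wedge, the smallest one is meant.

How it is judged:
By the outcome, as a careful person would: the job done as asked, in the order asked, and still so for the second after the job is handed in, while the arm keeps its last pose, push and grip.
It also fails if it takes over 48 s, if anything falls off the work surface, if the arm or the gripper's body presses on something with over 40 N, if the wrist force passes 120 N, or if a joint passes its speed limit or range.

## Working session

There is one attempt and no reset: what is moved stays moved. The work goes in short steps, Python scripts to look and compute and a shell command to move; the robot and the scene stay as the last step left them, time stands still between calls to the robot, and variables do not carry over. Pictures are saved under pics/ and viewed, at most 10 in all, crops included, and the job is handed in when it is done.

```bash
mkdir -p pics
cat > h.py <<'E'
import numpy as np, cv2
from scipy.spatial.transform import Rotation as R
from cell import robot, read_camera, order
def rot(o):
    o=np.array(o,float)
    return o if o.shape==(3,3) else (R.from_rotvec(o).as_matrix() if o.size==3 else R.from_quat(o).as_matrix())
def cloud(c):
    K=np.array(c["intrinsics"]);h,w=c["range_z"].shape
    u,v=np.meshgrid(np.arange(w),np.arange(h))
    d=np.array([c["k1"],0,0,0,0],float)
    p=cv2.undistortPoints(np.stack([u,v],-1).reshape(-1,1,2).astype(np.float64),K,d).reshape(h,w,2)
    z=c["range_z"][...,None]
    P=np.concatenate([p*z,z],-1)@rot(c["orientation"]).T+np.array(c["origin"])
    P[c["range_z"]==0]=np.nan
    return P
E
python3 - <<'E'
from h import *
print(robot.get_obs(), robot.tip_extent)
for n in("scene","side"):
    c=read_camera(n); print(n,c["origin"],c["orientation"],c["k1"],c["intrinsics"])
    np.savez(n+"0.npz",**c)
    cv2.imwrite(f"pics/{n}0.png",c["pixels"][...,::-1])
E
```

```text
{'time': 0.0, 'joint_pos': array([-8.26070095e-02,  1.24502337e-01,  1.65165257e+00, -6.44046001e-05,
        1.36745365e+00, -8.26340136e-02]), 'qvel': array([ 4.74213835e-04,  9.64500185e-04,  1.02974303e-05, -1.10572441e-03,
        6.84735430e-04,  2.61832116e-05]), 'joint_efforts': array([-6.25927078e-04, -4.17603564e+01, -3.59935069e+01,  7.73367751e-02,
        4.92534391e-02, -1.75303944e-04]), 'eef_pos': array([ 6.49404388e-01, -1.91595941e-06,  2.27401456e-01]), 'ee_rot': array([-2.22033760e+00, -2.22042658e+00,  2.12126320e-03]), 'force': array([-0.10409433,  0.07342777,  0.39613985]), 'wrist_torque': array([ 0.00170896, -0.01736339, -0.014715  ]), 'gripper_force': 0.0, 'grip_width': 0.09509009720243836} 0.014
scene [-0.07994168 -0.56379028  0.97298566] [-2.27755792  0.8189334  -0.3448475 ] -0.02181273790053316 [[478.63215269   0.         323.53421031]
 [  0.         478.63215269 241.15022885]
 [  0.           0.           1.        ]]
side [0.00232293 1.0629348  0.90101821] [-0.5855304   2.57915832 -1.30205742] -0.09115577471534193 [[495.26293509   0.         314.28207262]
 [  0.         495.26293509 237.63375088]
 [  0.           0.           1.        ]]
```

View pics/scene0.png

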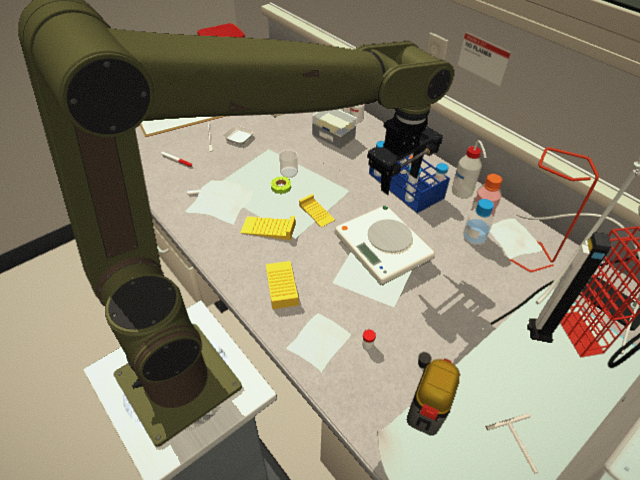

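View pics/side0.png

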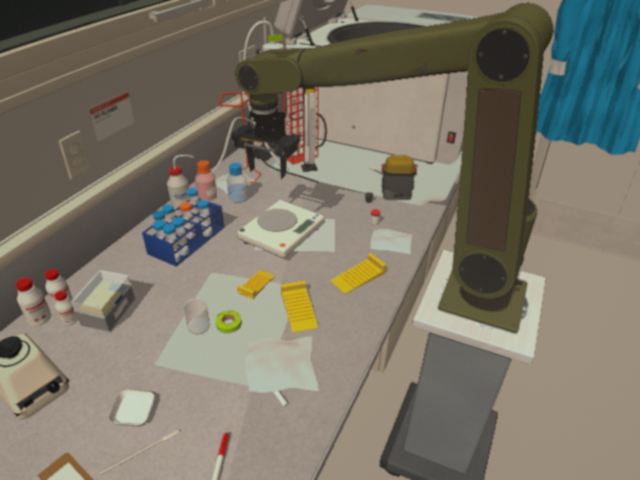

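The scene shows three yellow wedge-like things, at scene pixels (316,211), (268,227) and (283,284). The first is smallest, lies next to the balance and its thin edge points at the balance, so it is the likely wedge. The orange sticker appears to be at (346,228). The side view shows the same wedges at (256,285), (299,306) and (360,273). Next: measure them and take one close crop.

```bash
cat > m.py <<'E'
from h import *
for n in("scene","side"):
    c=dict(np.load(n+"0.npz")); P=cloud(c); hsv=cv2.cvtColor(c["pixels"],cv2.COLOR_RGB2HSV)
    def blobs(mask,name,amin):
        k,l,s,ce=cv2.connectedComponentsWithStats(mask.astype(np.uint8))
        for i in range(1,k):
            if s[i,4]<amin: continue
            p=P[l==i]; p=p[~np.isnan(p[:,0])]
            if not len(p): continue
            m=np.median(p,0)
            if abs(m[2])>.08 or not .2<m[0]<1.1: continue
            q=p[p[:,2]<m[2]+.03]
            r=cv2.minAreaRect((q[:,:2]*1000).astype(np.float32))
            print(n,name,ce[i].round(),s[i,4],"mean",p.mean(0).round(4),"z",p[:,2].min().round(3),p[:,2].max().round(3),"rect",np.round(cv2.boxPoints(r)).tolist(),np.round(r[1]))
    H,S,V=[hsv[...,i] for i in range(3)]
    blobs((H>18)&(H<32)&(S>140)&(V>90),"yellow",60)
    blobs((H>3)&(H<17)&(S>140)&(V>120),"orange",5)
    blobs((P[...,2]>.042)&(P[...,2]<.053)&(S<60)&(P[...,0]>.4),"top",300)
    blobs((H>35)&(H<60)&(S>120),"green",20)
c=dict(np.load("scene0.npz"))["pixels"][...,::-1]
d=dict(np.load("side0.npz"))["pixels"][...,::-1]
a=cv2.resize(c[180:300,230:440],None,fx=3.8,fy=2.5*1,interpolation=2)[:, :798]
b=cv2.resize(d[195:340,200:400],(798,299),interpolation=2)
cv2.imwrite("pics/crop1.png",np.vstack([a,b]))
E
python3 m.py
```

```text
scene yellow [316. 210.] 538 mean [0.5688 0.2221 0.0104] z -0.002 0.035 rect [[542.0, 164.0], [595.0, 163.0], [599.0, 274.0], [545.0, 275.0]] [111.  53.]
scene yellow [269. 227.] 950 mean [0.4226 0.2495 0.0131] z -0.002 0.041 rect [[349.0, 293.0], [439.0, 175.0], [501.0, 222.0], [411.0, 340.0]] [ 78. 148.]
scene yellow [282. 285.] 1183 mean [0.3283 0.0625 0.014 ] z -0.003 0.041 rect [[267.0, 21.0], [326.0, -12.0], [402.0, 123.0], [343.0, 156.0]] [155.  68.]
scene orange [237.  27.] 10 mean [0.99   1.2797 0.0832] z 0.004 0.196 rect [[1071.0, 1393.0], [1077.0, 1392.0], [1084.0, 1436.0], [1078.0, 1437.0]] [45.  6.]
scene orange [344. 228.] 19 mean [0.5606 0.0884 0.0497] z 0.047 0.052 rect [[552.0, 85.0], [564.0, 79.0], [569.0, 92.0], [558.0, 97.0]] [13. 13.]
scene orange [545. 251.] 48 mean [ 0.9592 -0.2977  0.0068] z 0.002 0.018 rect [[935.0, -331.0], [943.0, -336.0], [983.0, -267.0], [975.0, -262.0]] [80. 10.]
scene orange [559. 250.] 6 mean [ 0.9362 -0.3323  0.0606] z 0.05 0.068 rect [[932.0, -333.0], [932.0, -334.0], [940.0, -332.0], [939.0, -330.0]] [8. 2.]
scene orange [530. 266.]
[... 3886 characters left out ...]
0039] z -0.001 0.009 rect [[569.0, 838.0], [654.0, 820.0], [667.0, 881.0], [583.0, 900.0]] [63. 86.]
side top [111. 230.] 397 mean [1.0594 0.2418 0.0474] z 0.042 0.053 rect [[1052.0, 453.0], [1053.0, -16.0], [1066.0, -16.0], [1065.0, 453.0]] [ 14. 469.]
side top [283. 227.] 1689 mean [0.6014 0.0098 0.0477] z 0.042 0.053 rect [[511.0, -104.0], [689.0, -128.0], [719.0, 93.0], [540.0, 117.0]] [223. 180.]
side top [ 36. 395.] 312 mean [0.7782 0.7682 0.0482] z 0.042 0.053 rect [[744.0, 720.0], [771.0, 709.0], [813.0, 809.0], [786.0, 820.0]] [109.  29.]
side green [229. 323.] 152 mean [0.5509 0.3853 0.0141] z 0.0 0.022 rect [[513.0, 390.0], [551.0, 336.0], [600.0, 370.0], [562.0, 424.0]] [59. 66.]
```

View pics/crop1.png

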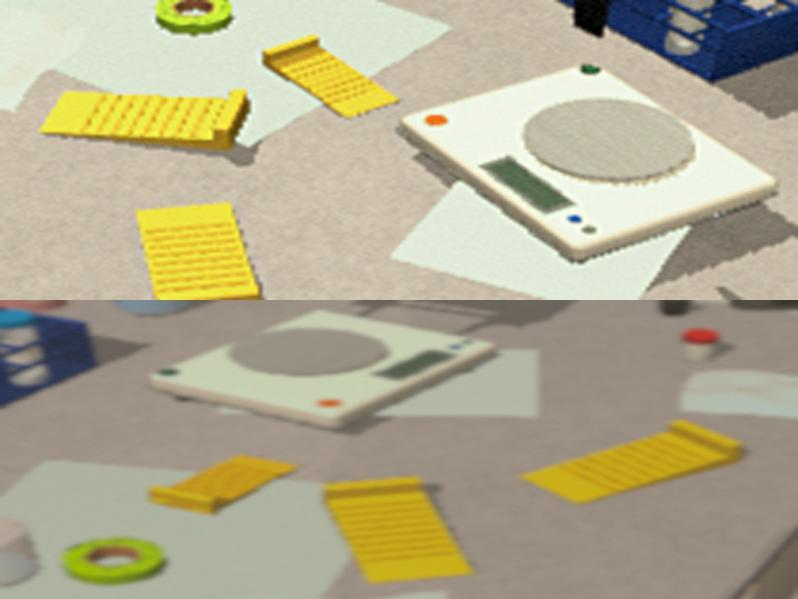

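The crop confirms it. The small wedge (scene crop at about (330,75), 111 x 53 mm measured) has its heel away from the balance, while the other two measure about 148 x 68 mm. The sticker is at (435,120) in the crop, world (0.560, 0.089, 0.048). I'll move above the sticker with the fingers closed.

```bash
python3 -m handwheel '[0,15,-15,30,0,0,0, 0,35,-35,60,0,0,0, 0,55,-55,85,0,0,0, 0,75,-75,115,0,0,0, 0,88,-89,135,0,0,0, 0,88,-89,150,0,0,0, 0,88,-89,158,0,0,0, 0,88,-89,158,0,0,0, 0,88,-89,158,0,0,0]'
python3 - <<'E'
from h import *
o=robot.get_obs(); print(o["time"],o["force"],o["grip_width"])
c=read_camera("wrist"); np.savez("w1.npz",**c); cv2.imwrite("pics/w1.png",c["pixels"][...,::-1])
P=cloud(c); hsv=cv2.cvtColor(c["pixels"],cv2.COLOR_RGB2HSV);H,S,V=[hsv[...,i] for i in range(3)]
for nm,m in(("or",(H>3)&(H<17)&(S>140)&(V>120)),("ye",(H>18)&(H<32)&(S>140)&(V>90))):
    k,l,s,ce=cv2.connectedComponentsWithStats(m.astype(np.uint8))
    for i in range(1,k):
        if s[i,4]>100:
            p=P[l==i];p=p[~np.isnan(p[:,0])]
            r=cv2.minAreaRect((p[:,:2]*1000).astype(np.float32))
            print(nm,ce[i].round(),s[i,4],p.mean(0).round(4),cv2.boxPoints(r).round().tolist(),r[1])
E
```

```text
time: 1.0
eef_pos: [0.5624, 0.0874, 0.0716]
ee_rot: [2.222, 2.22, 0.002]
force: [-0.0, -0.3, 0.5]
grip_width: 0.0283
gripper_force: 0.0
1.0 [-0.01089972 -0.34836018  0.49631948] 0.028258882217483315
ye [68. 31.] 6878 [0.4487 0.2079 0.024 ] [[395.0, 185.0], [487.0, 177.0], [491.0, 220.0], [399.0, 228.0]] (42.52618408203125, 91.72380828857422)
ye [332.  60.] 12380 [0.57   0.1939 0.0045] [[544.0, 165.0], [594.0, 163.0], [596.0, 222.0], [546.0, 224.0]] (58.380577087402344, 50.04512023925781)
ye [  9. 229.] 1246 [0.3861 0.1083 0.0031] [[374.0, 79.0], [390.0, 76.0], [399.0, 125.0], [383.0, 128.0]] (49.748390197753906, 16.374073028564453)
ye [244. 384.] 475 [0.5478 0.117  0.1532] [[547.0, 105.0], [548.0, 105.0], [549.0, 122.0], [547.0, 122.0]] (16.582204818725586, 1.4434974193572998)
ye [393. 387.] 398 [0.5784 0.1167 0.1539] [[578.0, 122.0], [578.0, 106.0], [579.0, 106.0], [579.0, 122.0]] (1.422397494316101, 15.224743843078613)
ye [342. 446.] 3999 [0.5678 0.1083 0.1617] [[523.0, 107.0], [602.0, 106.0], [602.0, 114.0], [523.0, 115.0]] (7.79523229598999, 78.62355041503906)
```

View pics/w1.png

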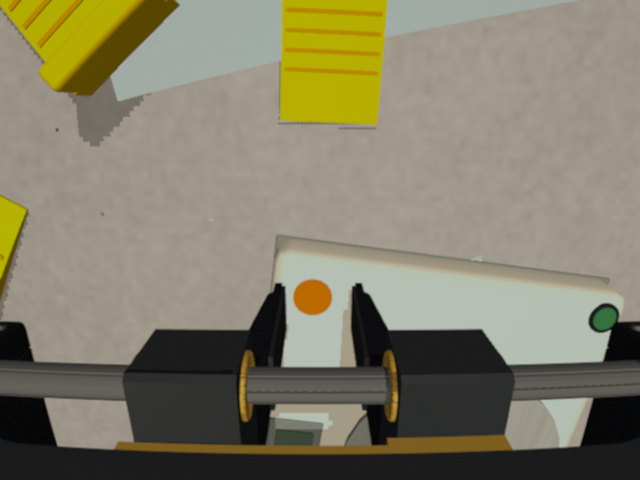

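The wrist view shows the sticker at (312,297), between the half-closed fingers, and the wedge's thin edge at (330,125). I'll get the sticker position from this picture.

```bash
python3 - <<'E'
from h import *
c=dict(np.load("w1.npz"));P=cloud(c);hsv=cv2.cvtColor(c["pixels"],cv2.COLOR_RGB2HSV)
print(hsv[297,312]); S=hsv[...,1]; m=np.zeros(S.shape,bool); m[275:320,285:340]=(S[275:320,285:340]>140)&(hsv[275:320,285:340,2]>100)
v,u=np.nonzero(m);p=P[m];print(len(u),u.mean(),v.mean(),np.nanmean(p,0),np.nanmin(p,0),np.nanmax(p,0))
for uv in((285,240),(600,283),(450,260)):print(uv,P[uv[1],uv[0]])
E
python3 -m handwheel '[0,0,0,2,0,0,0, 0,0,0,2,0,0,0, 0,0,0,2,0,0,0, 0,0,0,2,0,0,0]'
```

```text
[ 17 255 185]
1022 312.0508806262231 296.899217221135 [0.56046123 0.08807564 0.04822678] [0.55213238 0.07882141 0.04622796] [0.56871406 0.09692741 0.05085505]
(285, 240) [0.54706764 0.10903362 0.02757874]
(600, 283) [0.70883508 0.08703319 0.03239074]
(450, 260) [0.62964886 0.09818605 0.02696123]
time: 1.45
eef_pos: [0.5611, 0.0879, 0.0689]
ee_rot: [2.221, 2.221, 0.0]
force: [0.0, -0.2, 0.1]
grip_width: 0.0008
gripper_force: 0.0
```

```bash
python3 -m handwheel '[0,0,0,3,0,0,0, 0,0,0,6,0,0,0, 0,0,0,8,0,0,0, 0,0,0,9,0,0,0, 0,0,0,10,0,0,0, 0,0,0,10,0,0,0, 0,0,0,10,0,0,0]'; python3 -m handwheel '[0,0,0,1,0,0,0, 0,0,0,2,0,0,0, 0,0,0,2,0,0,0, 0,0,0,2,0,0,0]'
```

```text
time: 2.15
eef_pos: [0.5609, 0.0882, 0.0588]
ee_rot: [-2.221, -2.221, -0.0]
force: [-2.6, 2.4, 3.9]
grip_width: 0.0002
gripper_force: 1.9
time: 2.55
eef_pos: [0.5611, 0.088, 0.0567]
ee_rot: [2.221, 2.221, 0.0]
force: [-1.3, 2.0, 3.4]
grip_width: 0.0003
gripper_force: 1.9
```

```bash
python3 -m handwheel '[0,0,0,1,0,0,0, 0,0,0,1,0,0,0, 0,0,0,1,0,0,0]'; python3 -m handwheel '[0,0,0,1,0,0,0, 0,0,0,1,0,0,0, 0,0,0,1,0,0,0]'
```

```text
time: 2.85
eef_pos: [0.5611, 0.0881, 0.0562]
ee_rot: [-2.221, -2.221, -0.0]
force: [-3.5, 3.3, 6.2]
grip_width: 0.0006
gripper_force: 3.4
time: 3.15
eef_pos: [0.5612, 0.0881, 0.0561]
ee_rot: [-2.221, -2.221, 0.0]
force: [-5.4, 2.8, 10.6]
grip_width: 0.0007
gripper_force: 5.8
```

It rocks: it tips at 3–4 N and the foot lands about 5.5 mm down, where the force climbs sharply. Next I let go and go behind the heel.

```bash
python3 -m handwheel '[0,0,0,-10,0,0,0, 0,0,0,-45,0,0,0, 16,20,2,-65,0,0,0, 16,65,4,-65,0,0,0, 16,110,6,-65,0,0,0, 16,155,8,-65,0,0,0, 16,200,11,-65,0,0,0, 16,220,12,-50,0,0,0, 16,220,12,-40,0,0,0, 16,220,12,-40,0,0,0, 16,220,12,-40,0,0,0]'
python3 - <<'E'
from h import *
for n in("scene","side"):
    c=read_camera(n); np.savez(n+"0.npz",**c)
E
python3 m.py | grep -E "yellow|scene top|side top|orange \[(34|28)"
```

```text
time: 4.25
eef_pos: [0.5729, 0.3065, 0.094]
ee_rot: [2.223, 2.22, -0.002]
force: [0.7, -0.1, -0.7]
grip_width: 0.0161
gripper_force: 0.0
scene yellow [316. 210.] 542 mean [0.5689 0.2221 0.0105] z -0.002 0.031 rect [[540.0, 165.0], [593.0, 162.0], [599.0, 272.0], [546.0, 275.0]] [110.  53.]
scene yellow [269. 227.] 948 mean [0.4224 0.2497 0.013 ] z 0.0 0.04 rect [[348.0, 290.0], [441.0, 176.0], [499.0, 223.0], [406.0, 337.0]] [ 74. 147.]
scene yellow [282. 285.] 1185 mean [0.3282 0.0626 0.0141] z -0.003 0.04 rect [[267.0, 20.0], [326.0, -13.0], [402.0, 123.0], [343.0, 156.0]] [155.  68.]
scene orange [344. 228.] 22 mean [0.5607 0.0889 0.0494] z 0.046 0.053 rect [[551.0, 88.0], [562.0, 79.0], [572.0, 91.0], [561.0, 99.0]] [16. 14.]
scene top [384. 244.] 2382 mean [ 0.6024 -0.0212  0.0486] z 0.042 0.053 rect [[511.0, -105.0], [687.0, -129.0], [716.0, 87.0], [540.0, 110.0]] [217. 177.]
side yellow [360. 274.] 1023 mean [0.3294 0.0715 0.0114] z -0.003 0.038 rect [[268.0, 27.0], [330.0, -8.0], [402.0, 120.0], [339.0, 155.0]] [147.  71.]
side yellow [255. 284.] 489 mean [0.5693 0.2307 0.010
[... 159 characters left out ...]
-0.002 0.038 rect [[350.0, 295.0], [446.0, 181.0], [496.0, 223.0], [400.0, 337.0]] [ 66. 149.]
side orange [282. 244.] 8 mean [0.5599 0.0894 0.0486] z 0.045 0.052 rect [[553.0, 93.0], [558.0, 84.0], [566.0, 88.0], [560.0, 98.0]] [ 9. 11.]
side top [111. 230.] 383 mean [1.0594 0.2428 0.0475] z 0.042 0.053 rect [[1049.0, 455.0], [1054.0, -20.0], [1070.0, -20.0], [1065.0, 455.0]] [ 16. 474.]
side top [287. 226.] 1468 mean [5.917e-01 5.000e-04 4.770e-02] z 0.042 0.053 rect [[513.0, -104.0], [689.0, -126.0], [717.0, 93.0], [540.0, 115.0]] [221. 178.]
side top [ 35. 395.] 331 mean [0.7786 0.7686 0.0481] z 0.042 0.053 rect [[744.0, 720.0], [770.0, 709.0], [812.0, 810.0], [786.0, 821.0]] [109.  28.]
```

```bash
python3 -m handwheel '[16,0,0,40,0,0,0, 16,0,0,65,0,0,0, 16,0,0,70,0,0,0, 16,0,0,70,0,0,0, 16,0,0,70,0,0,0]'; python3 -m handwheel '[16,-5,0,0,0,0,0, 16,-12,0,0,0,0,0, 16,-18,0,0,0,0,0, 16,-24,0,0,0,0,0, 16,-31,0,0,0,0,0, 16,-39,-1,0,0,0,0, 16,-48,-1,0,0,0,0, 16,-57,-1,0,0,0,0, 16,-66,-2,0,0,0,0, 16,-75,-2,0,0,0,0, 16,-82,-2,0,0,0,0, 16,-82,-2,0,0,0,0]'
python3 - <<'E'
from h import *
c=read_camera("wrist"); np.savez("w2.npz",**c); cv2.imwrite("pics/w2.png",c["pixels"][...,::-1])
for n in("scene","side"):
    c=read_camera(n); np.savez(n+"0.npz",**c)
E
python3 m.py | grep -E "yellow|scene top|orange \[(34|28)"
```

```text
time: 4.85
eef_pos: [0.5744, 0.3081, 0.0267]
ee_rot: [2.221, 2.22, 0.005]
force: [1.2, 0.4, 0.7]
grip_width: 0.016
gripper_force: 0.0
time: 6.05
eef_pos: [0.5708, 0.2248, 0.0244]
ee_rot: [2.222, 2.22, -0.001]
force: [0.4, 0.1, 1.0]
grip_width: 0.016
gripper_force: 0.0
scene yellow [326. 220.] 471 mean [0.5664 0.1714 0.0121] z -0.003 0.036 rect [[540.0, 96.0], [602.0, 94.0], [606.0, 220.0], [543.0, 222.0]] [126.  62.]
scene yellow [269. 227.] 953 mean [0.4225 0.2494 0.0131] z -0.0 0.04 rect [[348.0, 292.0], [438.0, 174.0], [498.0, 220.0], [408.0, 339.0]] [ 76. 149.]
scene yellow [282. 285.] 1183 mean [0.3283 0.0625 0.014 ] z -0.003 0.041 rect [[268.0, 21.0], [327.0, -11.0], [401.0, 124.0], [342.0, 156.0]] [154.  67.]
scene orange [344. 227.] 21 mean [0.5613 0.0891 0.049 ] z 0.046 0.053 rect [[551.0, 87.0], [561.0, 78.0], [571.0, 90.0], [561.0, 99.0]] [15. 14.]
scene top [384. 245.] 2453 mean [ 0.6013 -0.0212  0.0487] z 0.042 0.053 rect [[511.0, -106.0], [687.0, -130.0], [716.0, 86.0], [540.0, 110.0]] [218. 177.]
side yellow [360. 274.] 1022 mean [0.3296 0.0716 0.0113] z -0.002 0.038 rect [[269.0, 27.0], [331.0, -6.0], [399.0, 123.0], [336.0, 155.0]] [145.  70.]
side yellow [266. 276.] 124 mean [0.5573 0.194  0.0141] z 0.002 0.102 rect [[533.0, 209.0], [561.0, 155.0], [585.0, 167.0], [557.0, 221.0]] [27. 61.]
side yellow [298. 306.] 1242 mean [0.4252 0.257  0.0116] z -0.003 0.039 rect [[350.0, 295.0], [445.0, 181.0], [496.0, 223.0], [402.0, 337.0]] [ 66. 148.]
side orange [282. 245.] 11 mean [0.5606 0.0906 0.0481] z 0.046 0.051 rect [[550.0, 90.0], [559.0, 82.0], [567.0, 92.0], [558.0, 99.0]] [12. 12.]
```

View pics/w2.png

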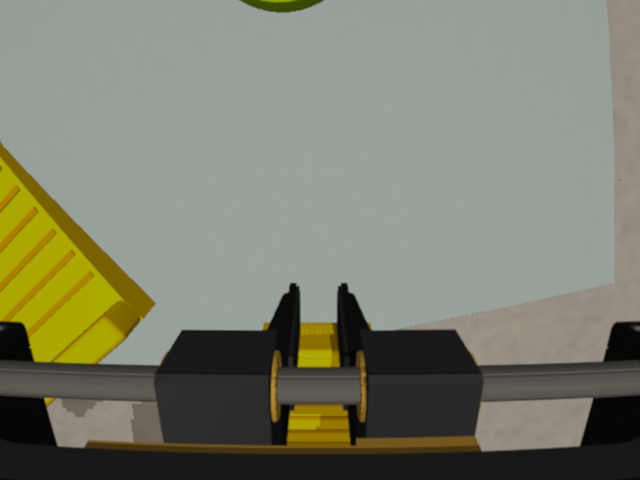

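The wrist view shows the fingers centred on the heel at about (317,330), with the wedge straight. The balance has not moved. I push on, then slow down.

```bash
python3 -m handwheel '[16,-5,-1,0,0,0,0, 16,-12,-2,0,0,0,0, 16,-18,-3,0,0,0,0, 16,-23,-4,0,0,0,0, 16,-26,-5,0,0,0,0, 16,-27,-5,0,0,0,0, 16,-27,-5,0,0,0,0]'; python3 -m handwheel '[16,-1,0,0,0,0,0, 16,-2,0,0,0,0,0, 16,-3,0,0,0,0,0, 16,-3,0,0,0,0,0, 16,-3,0,0,0,0,0]';python3 -m handwheel '[16,-1,0,0,0,0,0, 16,-2,0,0,0,0,0, 16,-3,0,0,0,0,0, 16,-3,0,0,0,0,0, 16,-3,0,0,0,0,0]'
```

```text
time: 6.9
eef_pos: [0.5659, 0.1987, 0.0246]
ee_rot: [2.222, 2.221, -0.0]
force: [-0.2, 0.2, -0.6]
grip_width: 0.0161
gripper_force: 0.0
time: 7.4
eef_pos: [0.566, 0.1959, 0.0247]
ee_rot: [2.221, 2.221, -0.0]
force: [0.1, -0.6, 0.6]
grip_width: 0.0159
gripper_force: 0.0
time: 7.9
eef_pos: [0.566, 0.1928, 0.0246]
ee_rot: [2.221, 2.221, -0.0]
force: [-0.1, -0.2, -0.0]
grip_width: 0.0157
gripper_force: 0.0
```

```bash
python3 -m handwheel '[16,-1,0,0,0,0,0, 16,-2,0,0,0,0,0, 16,-2,0,0,0,0,0, 16,-2,0,0,0,0,0]'|grep -E "pos|force:"; python3 -m handwheel '[16,-1,0,0,0,0,0, 16,-2,0,0,0,0,0, 16,-2,0,0,0,0,0, 16,-2,0,0,0,0,0]'|grep -E "pos|force:"; python3 -m handwheel '[16,-1,0,0,0,0,0, 16,-2,0,0,0,0,0, 16,-2,0,0,0,0,0, 16,-2,0,0,0,0,0]'|grep -E "pos|force:"
```

```text
eef_pos: [0.566, 0.1909, 0.0246]
force: [-0.3, 0.5, -0.4]
gripper_force: 0.0
eef_pos: [0.566, 0.1889, 0.0247]
force: [-0.4, 0.6, 0.5]
gripper_force: 0.0
eef_pos: [0.566, 0.1869, 0.0246]
force: [0.2, -0.5, -0.2]
gripper_force: 0.0
```

```bash
python3 -m handwheel '[16,-1,0,0,0,0,0, 16,-1,0,0,0,0,0, 16,-1,0,0,0,0,0]'|grep -E "pos|force:"; python3 -m handwheel '[16,-1,0,0,0,0,0, 16,-1,0,0,0,0,0, 16,-1,0,0,0,0,0]'|grep -E "pos|force:"; python3 -m handwheel '[16,-1,0,0,0,0,0, 16,-1,0,0,0,0,0, 16,-1,0,0,0,0,0]'|grep -E "pos|force:"; python3 -m handwheel '[16,-1,0,0,0,0,0, 16,-1,0,0,0,0,0, 16,-1,0,0,0,0,0]'|grep -E "pos|force:"
```

```text
eef_pos: [0.566, 0.1859, 0.0247]
force: [-0.7, 0.4, 0.7]
gripper_force: 0.0
eef_pos: [0.566, 0.1849, 0.0247]
force: [-0.7, 0.0, 0.3]
gripper_force: 0.0
eef_pos: [0.566, 0.1839, 0.0247]
force: [-0.4, 0.5, 0.1]
gripper_force: 0.0
eef_pos: [0.566, 0.1829, 0.0247]
force: [-0.4, -0.4, -0.4]
gripper_force: 0.0
```

```bash
python3 -m handwheel '[16,-1,0,0,0,0,0, 16,-1,0,0,0,0,0, 16,-1,0,0,0,0,0]'|grep -E "pos|force:"; python3 -m handwheel '[16,-1,0,0,0,0,0, 16,-1,0,0,0,0,0, 16,-1,0,0,0,0,0]'|grep -E "pos|force:"; python3 -m handwheel '[16,-1,0,0,0,0,0, 16,-1,0,0,0,0,0, 16,-1,0,0,0,0,0]'|grep -E "pos|force:"
python3 - <<'E'
from h import *
for n in("scene","side"):
    c=read_camera(n); np.savez(n+"0.npz",**c)
E
python3 m.py | grep -E "yellow|scene top|orange \[(34|28)"
```

```text
eef_pos: [0.566, 0.1819, 0.0247]
force: [0.4, -0.5, 0.1]
gripper_force: 0.0
eef_pos: [0.566, 0.1809, 0.0247]
force: [-0.1, 0.2, 1.2]
gripper_force: 0.0
eef_pos: [0.566, 0.1799, 0.0246]
force: [-0.0, -0.2, 0.5]
gripper_force: 0.0
scene yellow [331. 227.] 333 mean [0.5572 0.137  0.0143] z 0.001 0.037 rect [[535.0, 59.0], [588.0, 57.0], [592.0, 178.0], [539.0, 180.0]] [121.  53.]
scene yellow [269. 227.] 951 mean [0.4226 0.2495 0.0131] z -0.002 0.041 rect [[349.0, 291.0], [440.0, 176.0], [501.0, 224.0], [410.0, 340.0]] [ 78. 147.]
scene yellow [282. 285.] 1182 mean [0.3282 0.0623 0.0141] z -0.001 0.04 rect [[267.0, 21.0], [326.0, -12.0], [401.0, 121.0], [342.0, 154.0]] [152.  68.]
scene orange [347. 100.] 5 mean [0.9882 0.5558 0.0622] z 0.057 0.066 rect [[982.0, 560.0], [984.0, 548.0], [996.0, 550.0], [994.0, 562.0]] [12. 11.]
scene orange [344. 227.] 21 mean [0.5611 0.089  0.0493] z 0.044 0.054 rect [[552.0, 84.0], [565.0, 78.0], [572.0, 94.0], [559.0, 99.0]] [17. 14.]
scene top [384. 245.] 2482 mean [ 0.6006 -0.0214  0.0486] z 0.042 0.053 rect [[511.0, -105.0], [687.0, -130.0], [718.0, 85.0], [542.0, 110.0]] [217. 178.]
side yellow [360. 274.] 1020 mean [0.3297 0.0718 0.0114] z -0.003 0.039 rect [[266.0, 30.0], [328.0, -6.0], [400.0, 121.0], [337.0, 156.0]] [146.  72.]
side yellow [275. 266.] 139 mean [0.5522 0.1473 0.0141] z -0.002 0.099 rect [[525.0, 164.0], [556.0, 101.0], [582.0, 114.0], [552.0, 177.0]] [29. 70.]
side yellow [298. 306.] 1239 mean [0.4251 0.2572 0.0116] z -0.003 0.038 rect [[350.0, 293.0], [444.0, 182.0], [495.0, 225.0], [401.0, 336.0]] [ 66. 146.]
```

View pics/crop1.png

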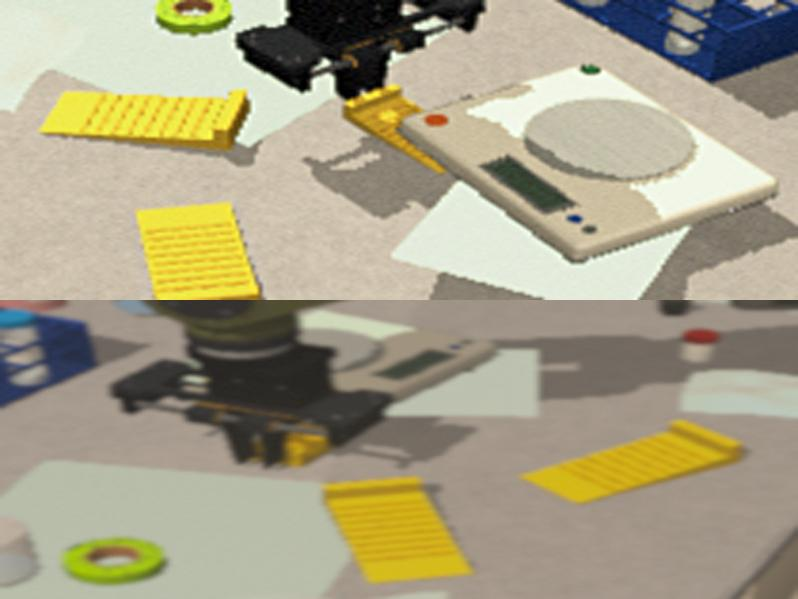

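The scene crop shows the wedge entering under the sticker corner at about (420,140), centred on the foot. I continue in 1 mm steps.

```bash
for i in 1; do python3 -m handwheel '[16,-1,0,0,0,0,0, 16,-1,0,0,0,0,0, 16,-1,0,0,0,0,0]'|grep -E "pos|force:"; python3 -m handwheel '[16,-1,0,0,0,0,0, 16,-1,0,0,0,0,0, 16,-1,0,0,0,0,0]'|grep -E "pos|force:"; python3 -m handwheel '[16,-1,0,0,0,0,0, 16,-1,0,0,0,0,0, 16,-1,0,0,0,0,0]'|grep -E "pos|force:"; done
```

```text
eef_pos: [0.566, 0.1789, 0.0246]
force: [-0.7, -0.3, -0.9]
gripper_force: 0.0
eef_pos: [0.566, 0.1779, 0.0247]
force: [-0.2, 1.2, -0.3]
gripper_force: 0.0
eef_pos: [0.566, 0.1769, 0.0247]
force: [-0.2, -0.3, -0.5]
gripper_force: 0.0
```

```bash
python3 -m handwheel '[16,-1,0,0,0,0,0, 16,-1,0,0,0,0,0, 16,-1,0,0,0,0,0]'|grep -E "pos|force:"; python3 -m handwheel '[16,-1,0,0,0,0,0, 16,-1,0,0,0,0,0, 16,-1,0,0,0,0,0]'|grep -E "pos|force:"
```

```text
eef_pos: [0.566, 0.1759, 0.0247]
force: [0.3, -0.3, 0.2]
gripper_force: 0.0
eef_pos: [0.566, 0.1749, 0.0247]
force: [-0.1, -0.4, -0.5]
gripper_force: 0.0
```

```bash
python3 -m handwheel '[16,-1,0,0,0,0,0, 16,-1,0,0,0,0,0, 16,-1,0,0,0,0,0]'|grep -E "pos|force:"
```

```text
eef_pos: [0.566, 0.1739, 0.0247]
force: [-0.4, 0.0, -0.4]
gripper_force: 0.0
```

```bash
python3 -m handwheel '[16,-1,0,0,0,0,0, 16,-1,0,0,0,0,0, 16,-1,0,0,0,0,0]'|grep -E "pos|force:"; python3 -m handwheel '[16,-1,0,0,0,0,0, 16,-1,0,0,0,0,0, 16,-1,0,0,0,0,0]'|grep -E "pos|force:"
```

```text
eef_pos: [0.566, 0.1729, 0.0247]
force: [0.1, 0.9, 0.3]
gripper_force: 0.0
eef_pos: [0.566, 0.1719, 0.0246]
force: [-0.0, 0.7, 0.2]
gripper_force: 0.0
```

```bash
python3 -m handwheel '[16,-1,0,0,0,0,0, 16,-1,0,0,0,0,0, 16,-1,0,0,0,0,0]'|grep -E "pos|force:"
```

```text
eef_pos: [0.566, 0.1709, 0.0247]
force: [0.3, 0.1, -0.3]
gripper_force: 0.0
```

```bash
python3 - <<'E'
from h import *
print(robot.get_obs()["time"])
for n in("scene","side"):
    c=read_camera(n); np.savez(n+"0.npz",**c)
E
python3 m.py | grep -E "yellow \[3[23]|yellow \[27|scene top|orange \[(34|28)"
python3 -m handwheel '[16,-1,0,0,0,0,0, 16,-1,0,0,0,0,0, 16,-1,0,0,0,0,0]'|grep -E "pos|force:"
```

```text
14.0
scene yellow [333. 229.] 297 mean [0.5562 0.1301 0.0144] z 0.0 0.037 rect [[509.0, 53.0], [558.0, 39.0], [600.0, 179.0], [551.0, 194.0]] [147.  51.]
scene orange [344. 227.] 21 mean [0.561  0.0889 0.0495] z 0.046 0.052 rect [[552.0, 88.0], [562.0, 79.0], [570.0, 89.0], [559.0, 97.0]] [13. 14.]
scene top [384. 245.] 2495 mean [ 0.5997 -0.0217  0.0486] z 0.042 0.053 rect [[511.0, -106.0], [686.0, -130.0], [716.0, 87.0], [541.0, 111.0]] [219. 176.]
side yellow [277. 264.] 140 mean [0.5525 0.1371 0.0138] z 0.003 0.059 rect [[527.0, 156.0], [554.0, 94.0], [581.0, 105.0], [553.0, 168.0]] [29. 68.]
eef_pos: [0.566, 0.1699, 0.0246]
force: [0.5, -0.5, -0.7]
gripper_force: 0.0
```

```bash
python3 -m handwheel '[16,-1,0,0,0,0,0, 16,-1,0,0,0,0,0, 16,-1,0,0,0,0,0]'|grep -E "pos|force:"
```

```text
eef_pos: [0.566, 0.1689, 0.0246]
force: [0.1, -0.5, 0.0]
gripper_force: 0.0
```

```bash
python3 -m handwheel '[16,-1,0,0,0,0,0, 16,-1,0,0,0,0,0, 16,-1,0,0,0,0,0]'|grep -E "pos|force:"
```

```text
eef_pos: [0.566, 0.168, 0.0247]
force: [-0.1, 1.5, -0.7]
gripper_force: 0.4
```

```bash
python3 -m handwheel '[16,-1,0,0,0,0,0, 16,-1,0,0,0,0,0, 16,-1,0,0,0,0,0]'|grep -E "pos|force:"
```

```text
eef_pos: [0.566, 0.1672, 0.0247]
force: [0.3, 2.2, -0.1]
gripper_force: 1.3
```

```bash
python3 -m handwheel '[16,-1,0,0,0,0,0, 16,-1,0,0,0,0,0, 16,-1,0,0,0,0,0]'|grep -E "pos|force:"
```

```text
eef_pos: [0.566, 0.1664, 0.0247]
force: [-0.1, 4.4, -1.2]
gripper_force: 2.6
```

```bash
python3 -m handwheel '[16,4,0,0,0,0,0, 16,14,0,0,0,0,0, 16,20,0,-15,0,0,0, 16,20,0,-45,0,0,0, 0,20,0,-80,0,0,0, 0,0,-2,-85,0,0,0, 0,-40,-4,-80,0,0,0, 0,-73,-5,-65,0,0,0, 0,-77,-5,-57,0,0,0, 0,-77,-5,-57,0,0,0, 0,-77,-5,-57,0,0,0]'
python3 - <<'E'
from h import *
c=read_camera("wrist"); cv2.imwrite("pics/w3.png",c["pixels"][...,::-1])
for n in("scene","side"):
    c=read_camera(n); np.savez(n+"0.npz",**c)
E
python3 m.py | grep -E "yellow \[3[23]|yellow \[27|scene top|side top|orange \[(34|28)"
```

```text
time: 16.7
eef_pos: [0.5613, 0.0898, 0.0823]
ee_rot: [2.221, 2.222, 0.001]
force: [0.1, 0.9, -0.1]
grip_width: 0.0005
gripper_force: 0.0
scene yellow [334. 230.] 268 mean [0.5537 0.1234 0.0163] z -0.0 0.152 rect [[495.0, 57.0], [539.0, 36.0], [606.0, 172.0], [562.0, 194.0]] [152.  49.]
scene orange [344. 228.] 20 mean [0.5607 0.088  0.05  ] z 0.047 0.052 rect [[551.0, 87.0], [561.0, 78.0], [571.0, 89.0], [561.0, 99.0]] [15. 14.]
scene top [384. 245.] 2509 mean [ 0.6003 -0.0215  0.0487] z 0.042 0.053 rect [[511.0, -105.0], [687.0, -130.0], [717.0, 85.0], [541.0, 110.0]] [218. 178.]
side yellow [275. 263.] 297 mean [0.5616 0.1313 0.012 ] z -0.0 0.029 rect [[538.0, 160.0], [542.0, 55.0], [594.0, 57.0], [590.0, 162.0]] [ 52. 105.]
side orange [282. 244.] 7 mean [0.561  0.0887 0.0481] z 0.044 0.05 rect [[555.0, 89.0], [558.0, 84.0], [565.0, 88.0], [563.0, 93.0]] [9. 5.]
side top [111. 230.] 403 mean [1.0593 0.2426 0.0474] z 0.042 0.053 rect [[1050.0, 454.0], [1051.0, -15.0], [1066.0, -15.0], [1064.0, 454.0]] [ 14. 469.]
side top [278. 233.] 1111 mean [0.6003 0.0433 0.0474] z 0.042 0.053 rect [[510.0, -101.0], [689.0, -124.0], [718.0, 93.0], [539.0, 116.0]] [219. 180.]
side top [ 36. 395.] 317 mean [0.7781 0.7681 0.0483] z 0.042 0.053 rect [[744.0, 719.0], [768.0, 710.0], [809.0, 811.0], [785.0, 820.0]] [109.  26.]
```

View pics/w3.png

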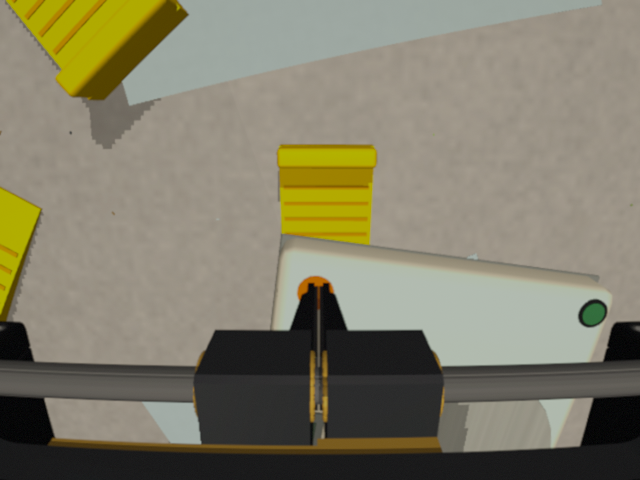

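The wrist view shows the wedge tucked straight under the corner, its heel at (327,157). The sticker is at (315,290), just under the fingertips, and the balance has not moved. Now the proof press.

```bash
python3 -m handwheel '[0,-1,0,8,0,0,0, 0,-1,0,14,0,0,0, 0,-1,0,17,0,0,0, 0,-1,0,18,0,0,0, 0,-1,0,19,0,0,0, 0,-1,0,19,0,0,0, 0,-1,0,19,0,0,0]' 30|grep -E "pos|force:"; python3 -m handwheel '[0,0,0,1,0,0,0, 0,0,0,1,0,0,0, 0,0,0,1,0,0,0]'|grep -E "pos|force:"
```

```text
eef_pos: [0.5612, 0.0879, 0.0629]
force: [-0.4, -0.9, -0.3]
gripper_force: 0.0
eef_pos: [0.5613, 0.088, 0.0622]
force: [-0.1, -0.4, 3.0]
gripper_force: 1.7
```

```bash
python3 -m handwheel '[0,0,0,1,0,0,0, 0,0,0,1,0,0,0, 0,0,0,1,0,0,0]'|grep -E "pos|force:"
```

```text
eef_pos: [0.5614, 0.088, 0.0622]
force: [-4.1, -0.7, 8.9]
gripper_force: 4.5
```

```bash
python3 -m handwheel '[0,0,0,0.3,0,0,0, 0,0,0,0.3,0,0,0, 0,0,0,0.3,0,0,0, 0,0,0,0.3,0,0,0, 0,0,0,0.3,0,0,0]'|grep -E "time|pos|force:"
python3 - <<'E'
from h import *
for n in("scene","side"):
    c=read_camera(n); np.savez(n+"0.npz",**c)
print(robot.get_obs()["force"])
E
python3 m.py | grep -E "scene top|side yellow \[27"
```

```text
time: 18.65
eef_pos: [0.5614, 0.088, 0.0621]
force: [-4.2, -1.2, 10.2]
gripper_force: 5.2
[-4.35827863 -0.35242709  9.54381095]
scene top [414. 129.] 311 mean [1.0585 0.2972 0.0476] z 0.042 0.053 rect [[1049.0, 87.0], [1064.0, 87.0], [1068.0, 547.0], [1053.0, 547.0]] [460.  14.]
scene top [384. 245.] 2485 mean [ 0.6009 -0.0225  0.0486] z 0.042 0.053 rect [[512.0, -108.0], [688.0, -131.0], [716.0, 87.0], [540.0, 110.0]] [220. 177.]
side yellow [275. 263.] 296 mean [0.5615 0.1313 0.0122] z 0.0 0.029 rect [[540.0, 55.0], [590.0, 55.0], [590.0, 160.0], [540.0, 160.0]] [105.  50.]
```

The balance holds firm at about 10 N: no sink, the wedge stays put, and the balance is in place. Handing in.

```bash
python3 -c "
from cell import order
print(order.finish_job())"
```

```text
the job is handed in; nothing more can be done
None
```

The yellow wedge now takes up the gap under the short foot, and the balance stayed within about 2 mm of where it stood. It no longer rocks under a press of about 10 N on the sticker, and I handed the job in at about 19 s while still holding that press.

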